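Put the three vessels on the right bench instruments

TASK

The three vessels on the bench each stand on the wrong instrument: bring the conical flask to the magnetic stirrer, the white beaker to the balance and the amber bottle to the shaker, each left standing upright in the middle of its plate. No instrument has room for two, so use the empty cork mat to set one aside on the way. Set the vessels down gently, without dropping or tipping them, and do not disturb the tube rack, the tip box or the notebook.

Things in the scene. Friction and masses are not known exactly. Their poses are not given: they have to be found in the camera images.
- flask: Loose conical flask of clear glass, closed by a dark rubber stopper, about 120 g. Round, 115 mm tall overall; base 64 mm across, tapering from 8 mm up to a straight neck 26 mm across that runs from 60 to 100 mm up; the stopper (23 to 26 mm across) fills the last 15 mm. Origin: centre of its underside; z up. Starts upright on the balance's pan.
- bottle: Loose small reagent bottle of amber glass with a white screw cap and a plain pale label band, about 170 g. Round, 104 mm tall; body 54 mm across up to 60 mm, shoulder up to 72 mm, neck 31 mm across, and from 82 to 104 mm the cap, 34 mm across. Origin: centre of its underside; z up. Starts upright on the stirrer's plate.
- beaker: Loose open straight-sided beaker of white plastic, about 80 g. Round, 50 mm outside diameter, 70 mm tall, wall 3 mm. Origin: centre of its underside; z up. Starts upright on the shaker's platform.
- stirrer: Magnetic stirrer, fixed to the bench: a flat grey housing, 155 x 120 mm, with a round white ceramic plate, 102 mm across, and one small black knob on the top near its front edge. Origin: on the bench straight under the plate's centre; the plate's top is 42 mm above it. x runs from the knob to the plate, z up; the housing reaches from x = -96 to +60 mm, y = -60 to +60 mm.
- balance: Laboratory balance, fixed to the bench: a flat white housing, 165 x 125 mm, with a square bare steel pan, 96 x 96 mm, and a dark display at its front edge. Origin: on the bench straight under the pan's centre; the pan's top is 36 mm above it. x runs from the display to the pan, z up; the housing reaches from x = -105 to +61 mm, y = -63 to +63 mm.
- shaker: Small shaker (switched off, its platform is rigid and does not move), fixed to the bench: a white block, 118 mm square, with a square black rubber platform, 110 x 110 mm, on top. Origin: on the bench straight under the platform's centre; the platform's top is 47 mm above it. z up.
- mat: Round cork mat, 110 mm across and 6 mm thick, fixed flat on the bench; nothing stands on it: the free spot. Origin: on the bench under its centre; its top is 6 mm up.
- rack: Bystander: low orange tube rack holding a few small white tubes, 105 x 145 mm, 40 mm tall with the tubes, loose. Origin: centre of its underside.
- tipbox: Bystander: closed box of pipette tips, grey with a blue lid, 88 x 123 mm, 58 mm tall, loose. Origin: centre of its underside.
- notebook: Bystander: spiral-bound notebook lying flat, 110 x 155 mm, 13 mm thick, loose. Origin: centre of its underside.
Things that resemble listed ones, but are neither listed nor needed, are in the scene too. What is shaped like the bottle but purple or red is not meant. Leave any blue or purple look-alike of the balance alone.

How it is judged:
On the way:
1. one of the vessels has been set down on the cork mat (((horizontal distance between flask and mat below 0.045 m and z of flask in the frame of mat below 0.012 m and angle between flask's own z axis and vertical below 0.1 rad and contact force between flask and the fingers below 0.1 N) or (horizontal distance between beaker and mat below 0.045 m and z of beaker in the frame of mat below 0.012 m and angle between beaker's own z axis and vertical below 0.1 rad and contact force between beaker and the fingers below 0.1 N) or (horizontal distance between bottle and mat below 0.045 m and z of bottle in the frame of mat below 0.012 m and angle between bottle's own z axis and vertical below 0.1 rad and contact force between bottle and the fingers below 0.1 N))), for 0.2 s.
At the end, for the whole second after the job is handed in: The flask stands on the stirrer's plate, the beaker on the balance's pan and the bottle on the shaker's platform, each upright (within 4.5 degrees), its centre within 15 mm of the plate's centre horizontally, its underside on the plate (within 4 to 5 mm), released and at rest (horizontal distance between flask and stirrer below 0.015 m and z of flask in the frame of stirrer between 0.038 and 0.047 m and angle between each of flask, beaker, bottle's own z axis and vertical below 0.08 rad and linear speed of each of flask, beaker, bottle below 0.02 m/s and angular speed of each of flask, beaker, bottle below 0.2 rad/s and contact force between each of flask, beaker, bottle and the fingers below 0.1 N and horizontal distance between beaker and balance below 0.015 m and z of beaker in the frame of balance between 0.032 and 0.041 m and horizontal distance between bottle and shaker below 0.015 m and z of bottle in the frame of shaker between 0.043 and 0.052 m); the robot touches nothing.
It fails at once if a vessel is tipped over (more than 35 degrees) (angle between any of flask, beaker, bottle's own z axis and vertical above 0.61 rad).
It fails at once if a vessel is dropped from more than about 25 mm or knocked flying (faster than 0.7 m/s while not held) ((contact force between flask and the fingers below 0.1 N and linear speed of flask above 0.7 m/s) or (contact force between beaker and the fingers below 0.1 N and linear speed of beaker above 0.7 m/s) or (contact force between bottle and the fingers below 0.1 N and linear speed of bottle above 0.7 m/s)).
It fails at once if the tube rack, the tip box or the notebook is shifted by more than 20 mm (distance of any of rack, tipbox, notebook from where it was at the start of the episode above 0.02 m).
It also fails if it takes over 120 s, if anything falls off the work surface, if the arm or the gripper's body presses on something with over 40 N, if the wrist force passes 120 N, or if a joint passes its speed limit or range.

ROBOT

A 6-joint arm with a two-finger parallel gripper is mounted at the origin on the work surface. World frame = base frame: x ahead of the robot, y to its left, z up, the work surface at z = 0. Lengths are in m, angles in rad, forces in N, time in s.
With the tool pointing down it reaches from about 0.35 to 0.875 m from the base axis. Payload 15.5 kg.
Tool frame: the origin (TCP) lies on the centre line of the jaws, within the pads' length; the fingertips stand 14 mm ahead of it and the grasp point (between the pads) lies 5 mm behind it; z points along the fingers, y is the line along which they close (so a half turn about z gives the same grasp; the last joint's range is limited). The gripper opens to 85 mm and grips with 20 to 120 N. Pads are 22 mm wide; open, the fingers measure 114 mm over their backs; the gripper's body (76 mm by 85 mm) begins 54 mm behind the grasp point. The pads swing forward as they close: fully open they stand 13 mm farther back than shut.
Start: joints at [-1.431, 0.494, 1.345, -0, 1.302, -0.096], TCP at [0.145, -0.608, 0.245] pointing down, gripper open.
Joint ranges: [-2.91, 2.91], [-0.82, 2.16], [0.22, 2.67], [-1.22, 4.37], [0.12, 2.79], [-3.08, 3.08]. Speed limits (rad/s): [1.89, 1.89, 2.57, 3.01, 3.01, 3.01].

INTERFACE

Orientations are given as a unit quaternion [x, y, z, w].
In Python, from plant import arm gives the robot as it stands. The module is installed in compiled form; this text tells all that it offers.
- The arm moves only by the tool apply_moves, never from a script. Its argument "deltas" is a list of rows, each a list of 7 numbers: the opening, from 0 (shut) to 1 (fully open), then the shift along the world's x, y, z as a fraction of full scale, then the turn, a rotation vector about the world's x, y, z as a fraction of full scale. A call has 1 to 5 rows; each row is the pose to reach, as a shift and turn from the pose commanded when the call began, turning the shorter way round; what a row does not reach only later rows make up. Full scale, the value 1, is 75 cm for a shift and 2 pi rad for a turn. A row lasts 1/10 s, in which the tool goes at most 50 mm and 8.59 degrees, less where a joint would pass 70% of its speed; a pose out of reach is approached as far as the arm can. A call with a number of a shift or a turn outside -1 to 1 is refused whole. A call with a gripper value outside its range is refused whole. The fingers move at their own pace and stop on an object; "grip_force" is the grip in N (left out, the last holds). Time passes only in rows, so rows that repeat a pose let the fingers close. It gives the time, the measured TCP pose, the force, the opening and the grip force at its end, in the units of the state.
- arm.get_state(): the state, without advancing time (a new reading comes with each control period).
- arm.grab_frame(name): name is "side" or "top"; returns a dict with "color" (400x640x3 uint8, red, green, blue), "range_z" (400x640 float32, m along the optical axis (not along the pixel's ray), 0 where there is no reading), "vertical_fov" (degrees; the focal length in pixels is half the picture's height over the tangent of half this angle, whatever the lens; pixels are square), "cx", "cy" (the principal point, pixels), "T" (4x4, takes a point from camera to world coordinates). Camera axes: x right, y down, z forward; pixel columns grow to the right and rows downward; lengths in m; the calibration is good to about 2 mm. A picture is of the moment at which its call begins.
- arm.job_done(): hands the job in; it is judged then, once.
The state is a dict: "time_s": time; "joint_positions": joint angles; "joint_vel": joint speeds; "effort": joint torques, N m; "tcp_pos": TCP position; "tcp_rot": TCP orientation; "force": force on the tool from outside, world axes, zero at the start; "ft_torque": the same for the moment, N m; "grip_width": opening from 0.0 (shut) to 1.0 (fully open); "grasp_force": force on a finger pad.
Only numpy, scipy, OpenCV 4.12 (cv2) and the standard library are available. Lean on these libraries where they do the work, as an engineer would, in place of code of your own. Each camera call takes 0.05 s, during which the arm holds its last target. There are 200 camera calls.

## Working session

There is one attempt and no reset: what is moved stays moved. The work goes in short steps, Python scripts to look and compute and a tool call to move; the robot and the scene stay as the last step left them, time stands still between calls to the robot, and variables do not carry over. Pictures are saved under pics/ and viewed, at most 14 in all, crops included, and the job is handed in when it is done.

Besides the shell and the picture viewer there is one more tool, called as name(argument=value, ...) on one line, values as JSON. apply_moves: Moves the arm, as the interface text tells. Shift numbers are shares of 75 cm and turn numbers shares of 2 pi rad, none past 1 either way. Its arguments: {"type":"object","properties":{"deltas":{"type":"array","items":{"type":"array","items":{"type":"number"}}},"grip_force":{"type":"number"}},"required":["deltas"]}

```bash
mkdir -p pics
cat > h.py <<'E'
from plant import arm
import numpy as np, cv2
def grab(n):
    f=arm.grab_frame(n); f['f']=200/np.tan(np.radians(f['vertical_fov'])/2); return f
def pts(f):
    v,u=np.mgrid[0:400,0:640]; z=f['range_z']
    P=np.stack([(u-f['cx'])/f['f']*z,(v-f['cy'])/f['f']*z,z],-1)
    return P@f['T'][:3,:3].T+f['T'][:3,3]
def ray(f,u,v,h):
    d=f['T'][:3,:3]@np.array([(u-f['cx'])/f['f'],(v-f['cy'])/f['f'],1]); o=f['T'][:3,3]
    return o+d*(h-o[2])/d[2]
E
python3 - <<'E'
from h import *
import pickle
F={}
for n in('top','side'):
    f=grab(n);F[n]=f;cv2.imwrite(f'pics/{n}0.png',f['color'][...,::-1]);print(n,f['f'],f['cx'],f['cy'],f['T'].round(3).tolist())
pickle.dump(F,open('F0.pkl','wb'))
print(arm.get_state())
E
```

```text
top 444.28829010903576 317.0413094218353 203.66828081087326 [[0.02, -0.992, 0.124, 0.338], [-1.0, -0.018, 0.016, 0.083], [-0.013, -0.124, -0.992, 1.213], [0.0, 0.0, 0.0, 1.0]]
side 365.5481330534833 315.29228017610836 201.1362065854362 [[0.977, -0.109, 0.183, 0.327], [-0.213, -0.542, 0.813, -0.728], [0.01, -0.833, -0.553, 0.629], [0.0, 0.0, 0.0, 1.0]]
{'time_s': 0.1, 'joint_positions': array([-1.43147279e+00,  4.94153256e-01,  1.34605561e+00, -1.50402506e-05,
        1.30253813e+00, -9.54990737e-02]), 'joint_vel': array([ 1.14282921e-05, -6.23267256e-04, -1.29841053e-03, -4.67471769e-04,
        1.56669760e-04, -6.23140301e-04]), 'effort': array([ 3.43071706e-04, -8.83588600e+01, -3.84562433e+01, -3.48328895e-04,
        5.18179470e-03,  8.18657304e-05]), 'tcp_pos': array([ 0.14537426, -0.60753436,  0.24474445]), 'tcp_rot': array([ 9.93114808e-01,  1.17143694e-01, -1.98943493e-05, -5.76873065e-04]), 'force': array([-0.34295847, -0.47143569, -0.15084307]), 'ft_torque': array([ 0.02919903, -0.03334357,  0.00601773]), 'grasp_force': 0.0, 'grip_width': 0.9961662712684728}
```

View pics/top0.png

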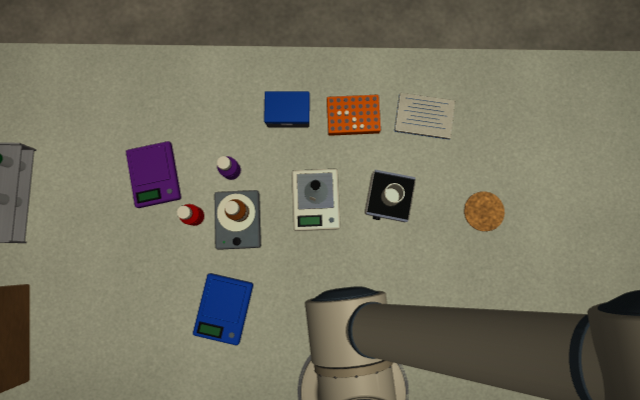

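View pics/side0.png

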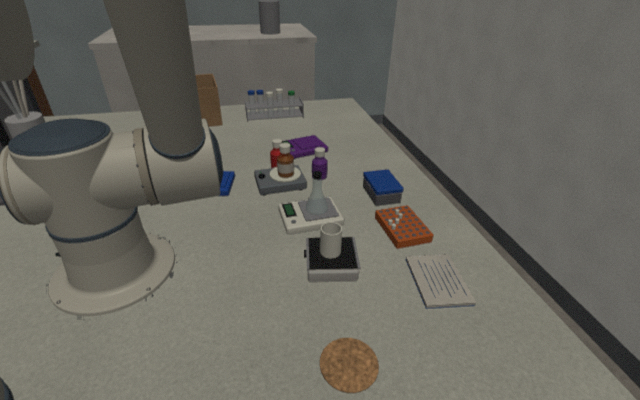

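Top view: the amber bottle is at (236,210) on the grey stirrer, with purple (228,167) and red (190,214) look-alikes beside it. The white balance with the flask is at (316,200), and its purple (153,175) and blue (223,309) look-alikes are off to the left. The shaker with the beaker is at (391,196), the mat at (484,211), and the bystanders are along the row at v≈110. I take the amber bottle standing on the stirrer and the white balance with the flask on it as the ones meant. I'll confirm this with a crop while measuring.

Run:
```python
from h import *
import pickle
F=pickle.load(open('F0.pkl','rb'));f=F['top'];c=f['color'];P=pts(f)
cv2.imwrite('pics/crop0.png',cv2.resize(c[140:260,170:430,::-1],None,fx=3,fy=3,interpolation=cv2.INTER_CUBIC))
hsv=cv2.cvtColor(c,cv2.COLOR_RGB2HSV)
Z=P[...,2]
# by height: platform plates and vessel tops within boxes
for n,(u0,u1,v0,v1),zs in [('stirrer',(205,270,180,255),[(.037,.047),(.098,.2)]),('balance',(285,345,160,236),[(.031,.041),(.135,.17)]),('shaker',(360,420,165,225),[(.042,.052),(.107,.13)]),('mat',(455,515,180,240),[(.003,.012)])]:
    for a,b in zs:
        m=(Z[v0:v1,u0:u1]>a)&(Z[v0:v1,u0:u1]<b); q=P[v0:v1,u0:u1][m]
        vu=np.argwhere(m)+[v0,u0]
        if len(q): 
            (cen,sz,an)=cv2.minAreaRect(q[:,:2].astype(np.float32)); print(n,(a,b),len(q),'z',np.percentile(q[:,2],[5,50,95]).round(4),'rect c',np.round(cen,4),np.round(sz,4),round(an,1),'px',vu.min(0),vu.max(0))
def comp(m,name,h):
    m=cv2.morphologyEx(m.astype(np.uint8),cv2.MORPH_OPEN,np.ones((2,2)))
    cs,_=cv2.findContours(m,cv2.RETR_EXTERNAL,cv2.CHAIN_APPROX_NONE)
    for k in cs:
        if cv2.contourArea(k)>60:
            k2=np.array([ray(f,p[0][0],p[0][1],h)[:2] for p in k],np.float32)
            (ce,s,a)=cv2.minAreaRect(k2); cc,r=cv2.minEnclosingCircle(k2)
            print(name,cv2.contourArea(k),'rect',np.round(ce,4),np.round(s,4),round(a,1),'circ',np.round(cc,4),round(r,4))
def box(u0,u1,v0,v1):
    b=np.zeros((400,640),bool);b[v0:v1,u0:u1]=1;return b
H,S,V=[hsv[...,i].astype(int) for i in range(3)]
for n,(u,v) in dict(plate=(236,225),hous=(220,200),pan=(305,185),bal=(296,210),plat=(375,190),cork=(484,211),bench=(450,250)).items(): print(n,hsv[v,u])
comp(box(455,515,180,240)&(S>90),'mat',.006)
comp(box(360,420,165,225)&(V<45),'plat',.047)
comp(box(212,262,188,252)&(V>140),'plate',.042)
comp(box(285,345,160,236)&(V>165),'balance',.03)
```

```text
stirrer (0.037, 0.047) 856 z [0.0373 0.0401 0.0445] rect c [0.4418 0.3137] [0.1488 0.1124] 2.7 px [191 216] [247 258]
stirrer (0.098, 0.2) 345 z [0.1003 0.1132 0.1466] rect c [0.459  0.3049] [0.0474 0.0523] 62.4 px [199 225] [219 245]
balance (0.031, 0.041) 1038 z [0.0312 0.0338 0.038 ] rect c [0.4999 0.1067] [0.1586 0.1195] 3.9 px [169 294] [229 339]
balance (0.135, 0.17) 85 z [0.1454 0.1491 0.1533] rect c [0.5184 0.1046] [0.022  0.0224] 89.8 px [180 311] [189 320]
shaker (0.042, 0.052) 1487 z [0.0426 0.0458 0.05  ] rect c [ 0.5114 -0.0946] [0.1103 0.1225] 79.6 px [169 367] [221 415]
shaker (0.107, 0.13) 96 z [0.1089 0.1146 0.1183] rect c [ 0.5074 -0.092 ] [0.0476 0.0487] 63.4 px [183 385] [202 404]
mat (0.003, 0.012) 972 z [0.0032 0.005  0.0084] rect c [ 0.4813 -0.3574] [0.1556 0.159 ] 88.5 px [181 457] [239 514]
plate [ 29  45 189]
hous [72 15 84]
pan [ 68  10 105]
bal [ 27  42 190]
plat [45 36 14]
cork [ 16 175 121]
bench [ 28  45 142]
mat 1226.5 rect [ 0.4765 -0.3549] [0.1067 0.1087] 1.0 circ [ 0.4752 -0.3549] 0.0552
plat 1565.0 rect [ 0.5077 -0.0955] [0.1072 0.1082] 79.9 circ [ 0.5084 -0.0955] 0.074
plate 1073.5 rect [0.4564 0.315 ] [0.0961 0.0989] 1.1 circ [0.4558 0.3147] 0.051
plate 86.5 rect [0.514  0.3149] [0.0135 0.1316] 1.0 circ [0.514  0.3149] 0.0663
balance 2472.5 rect [0.4966 0.1035] [0.1583 0.1184] 3.5 circ [0.4967 0.1031] 0.0964
```

View pics/crop0.png

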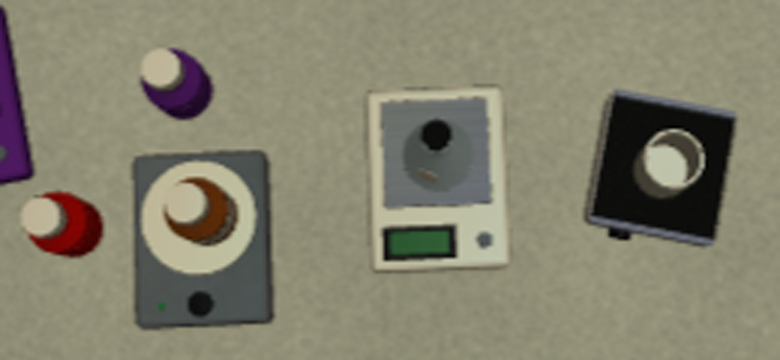

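The crop shows the amber bottle on the stirrer, the flask on the white balance and the beaker on the black shaker. The purple and red bottles are the decoys. Next I'll refine the centres of the tops and the pan.

Run:
```python
from h import *
import pickle
F=pickle.load(open('F0.pkl','rb'));f=F['top'];c=f['color'];P=pts(f)
hsv=cv2.cvtColor(c,cv2.COLOR_RGB2HSV);H,S,V=[hsv[...,i].astype(int) for i in range(3)]
def comp(m,name,h,b,mn=30):
    u0,u1,v0,v1=b; mm=np.zeros((400,640),np.uint8); mm[v0:v1,u0:u1]=m[v0:v1,u0:u1]
    cs,_=cv2.findContours(mm,cv2.RETR_EXTERNAL,cv2.CHAIN_APPROX_NONE)
    for k in cs:
        if cv2.contourArea(k)>mn:
            k2=np.array([ray(f,p[0][0],p[0][1],h)[:2] for p in k],np.float32)
            (ce,s,a)=cv2.minAreaRect(k2); print(name,cv2.contourArea(k),'rect',np.round(ce,4),np.round(s,4),round(a,1))
comp((S<28)&(V<150),'pan',.036,(296,336,170,208))
comp(V<40,'stopper',.151,(306,326,178,196),20)
comp((S<75)&(V>140),'cap',.146,(224,243,196,216),20)
comp(V>100,'rim',.117,(380,408,180,208))
Z=P[...,2]
for n,b,lo in[('cap',(222,248,196,222),.139),('stop',(306,326,178,196),.14),('rim',(380,408,180,208),.11)]:
    u0,u1,v0,v1=b;q=P[v0:v1,u0:u1][Z[v0:v1,u0:u1]>lo];print(n,len(q),np.median(q,0).round(4),((q.min(0)+q.max(0))/2).round(4),np.ptp(q,0).round(4))
s=F['side'];Ps=pts(s)
for n,b,lo,hi in[('beaker s',(315,348,220,260),.11,.125),('cap s',(276,296,140,160),.12,.16),('plat s',(300,365,235,285),.042,.052),('pan s',(275,350,195,235),.032,.04)]:
    u0,u1,v0,v1=b;q=Ps[v0:v1,u0:u1];q=q[(q[...,2]>lo)&(q[...,2]<hi)]
    if len(q):print(n,len(q),np.round(cv2.minAreaRect(q[:,:2].astype(np.float32))[0],4),q.min(0).round(3),q.max(0).round(3))
```

```text
pan 1146.0 rect [0.5218 0.1081] [0.0943 0.0944] 3.4
stopper 57.0 rect [0.5181 0.1057] [0.0221 0.0194] 1.1
cap 198.5 rect [0.4643 0.3038] [0.0464 0.0439] 2.3
rim 290.0 rect [ 0.5071 -0.0906] [0.0473 0.0483] 45.7
cap 150 [0.4602 0.3069 0.1441] [0.4069 0.2035 0.6761] [0.137  0.2407 1.0742]
stop 85 [0.5173 0.1055 0.1493] [0.434  0.0994 0.678 ] [0.1913 0.0324 1.0704]
rim 89 [ 0.5058 -0.0916  0.1151] [ 0.4351 -0.0165  0.6618] [0.1936 0.1993 1.1028]
beaker s 149 [ 0.5076 -0.0923] [ 0.483 -0.118  0.11 ] [ 0.531 -0.067  0.119]
cap s 116 [0.4601 0.3066] [0.444 0.289 0.121] [0.477 0.323 0.149]
plat s 1254 [ 0.5116 -0.0943] [ 0.443 -0.159  0.043] [ 0.581 -0.029  0.051]
pan s 598 [0.4989 0.1027] [0.419 0.042 0.032] [0.579 0.159 0.04 ]
```

apply_moves(deltas=[[1,0.0345,0.049,0,0,0,0],[1,0.069,0.098,0,0,0,0],[1,0.1035,0.147,0,0,0,0],[1,0.138,0.196,0,0,0,0],[1,0.1725,0.245,0,0,0,0]], grip_force=30)

```text
time_s: 0.6
tcp_pos: [0.2754, -0.4224, 0.2451]
tcp_rot: [0.993, 0.117, -0.0, -0.0]
force: [0.4, -0.3, -0.2]
grip_width: 0.999
grasp_force: 0.0
```

apply_moves(deltas=[[1,0.0345,0.049,0,0,0,0],[1,0.069,0.098,0,0,0,0],[1,0.1035,0.147,0,0,0,0],[1,0.138,0.196,0,0,0,0],[1,0.1725,0.245,0,0,0,0]])

```text
time_s: 1.1
tcp_pos: [0.4048, -0.2386, 0.2452]
tcp_rot: [0.993, 0.117, -0.0, -0.0]
force: [0.3, -0.2, 0.6]
grip_width: 0.998
grasp_force: 0.0
```

apply_moves(deltas=[[1,0.035,0.05,0,0,0,0],[1,0.07,0.1,0,0,0,0],[1,0.105,0.15,0,0,0,0],[1,0.1375,0.1973,0,0,0,0],[1,0.1375,0.1973,0,0,0,0]])

```text
time_s: 1.6
tcp_pos: [0.5093, -0.0886, 0.2451]
tcp_rot: [0.993, 0.119, 0.0, -0.0]
force: [0.3, -1.1, 1.3]
grip_width: 1.0
grasp_force: 0.0
```

apply_moves(deltas=[[1,0,0,-0.05,0,0,0],[1,0,0,-0.1,0,0,0],[1,0,0,-0.14,0,0,0],[1,0,0,-0.17,0,0,0],[1,0,0,-0.17,0,0,0]])

```text
time_s: 2.1
tcp_pos: [0.5055, -0.0922, 0.1153]
tcp_rot: [0.993, 0.117, -0.002, -0.001]
force: [-0.2, 0.2, -0.4]
grip_width: 0.999
grasp_force: 0.0
```

apply_moves(deltas=[[1,0,0,-0.02,0,0,0],[1,0,0,-0.04,0,0,0],[0.75,0,0,-0.04,0,0,0],[0.68,0,0,-0.04,0,0,0],[0.64,0,0,-0.04,0,0,0]])

```text
time_s: 2.6
tcp_pos: [0.5078, -0.0926, 0.0889]
tcp_rot: [0.993, 0.117, 0.001, 0.0]
force: [0.6, -0.1, 0.2]
grip_width: 0.638
grasp_force: 0.0
```

apply_moves(deltas=[[0.6,0,0,0,0,0,0],[0.55,0,0,0,0,0,0],[0.5,0,0,0,0,0,0],[0.5,0,0,0,0,0,0],[0.5,0,0,0,0,0,0]])

```text
time_s: 3.1
tcp_pos: [0.5077, -0.0924, 0.0888]
tcp_rot: [0.993, 0.117, 0.001, 0.0]
force: [-2.1, 2.4, 13.5]
grip_width: 0.588
grasp_force: 29.0
```

apply_moves(deltas=[[0.5,0,0,0.02,0,0,0],[0.5,0,0,0.05,0,0,0],[0.5,0,-0.02,0.08,0,0,0],[0.5,-0.005,-0.05,0.09,0,0,0],[0.5,-0.01,-0.09,0.09,0,0,0]])

```text
time_s: 3.6
tcp_pos: [0.5004, -0.1602, 0.1572]
tcp_rot: [0.993, 0.118, 0.001, 0.001]
force: [0.8, 0.4, -1.1]
grip_width: 0.587
grasp_force: 31.5
```

apply_moves(deltas=[[0.5,-0.006,-0.05,0,0,0,0],[0.5,-0.012,-0.1,0,0,0,0],[0.5,-0.018,-0.15,0,0,0,0],[0.5,-0.024,-0.2,0,0,0,0],[0.5,-0.03,-0.24,0,0,0,0]])

```text
time_s: 4.1
tcp_pos: [0.4769, -0.342, 0.1558]
tcp_rot: [0.993, 0.117, 0.0, 0.0]
force: [0.5, 0.1, -0.5]
grip_width: 0.589
grasp_force: 31.5
```

apply_moves(deltas=[[0.5,-0.002,-0.02,0,0,0,0],[0.5,-0.002,-0.02,-0.02,0,0,0],[0.5,-0.002,-0.02,-0.06,0,0,0],[0.5,-0.002,-0.02,-0.09,0,0,0],[0.5,-0.002,-0.02,-0.1,0,0,0]])

```text
time_s: 4.6
tcp_pos: [0.475, -0.3536, 0.0785]
tcp_rot: [0.993, 0.117, -0.001, -0.001]
force: [0.3, 0.7, -0.5]
grip_width: 0.587
grasp_force: 31.5
```

apply_moves(deltas=[[0.5,0,0,-0.015,0,0,0],[0.5,0,0,-0.03,0,0,0],[0.5,0,0,-0.037,0,0,0],[0.5,0,0,-0.039,0,0,0],[0.5,0,0,-0.039,0,0,0]])

```text
time_s: 5.1
tcp_pos: [0.4759, -0.355, 0.0512]
tcp_rot: [0.993, 0.117, 0.0, 0.0]
force: [0.5, -0.1, -1.3]
grip_width: 0.589
grasp_force: 31.5
```

apply_moves(deltas=[[0.5,0,0,-0.001,0,0,0],[0.5,0,0,-0.002,0,0,0],[0.5,0,0,-0.003,0,0,0],[0.5,0,0,-0.004,0,0,0],[0.5,0,0,-0.004,0,0,0]])

```text
time_s: 5.6
tcp_pos: [0.4758, -0.3549, 0.048]
tcp_rot: [0.993, 0.117, -0.0, -0.0]
force: [-0.3, -0.1, -0.3]
grip_width: 0.587
grasp_force: 31.5
```

apply_moves(deltas=[[0.5,0,0,-0.001,0,0,0],[0.5,0,0,-0.002,0,0,0],[0.5,0,0,-0.003,0,0,0],[0.5,0,0,-0.003,0,0,0],[0.5,0,0,-0.003,0,0,0]])

```text
time_s: 6.1
tcp_pos: [0.4758, -0.3549, 0.0477]
tcp_rot: [0.993, 0.117, 0.0, 0.0]
force: [-8.5, 6.2, 36.7]
grip_width: 0.591
grasp_force: 34.2
```

apply_moves(deltas=[[0.5,0,0,0.002,0,0,0],[0.62,0,0,0.002,0,0,0],[0.66,0,0,0.002,0,0,0],[0.8,0,0,0.002,0,0,0],[0.95,0,0,0.002,0,0,0]])

```text
time_s: 6.6
tcp_pos: [0.4757, -0.3548, 0.047]
tcp_rot: [0.993, 0.117, -0.0, -0.0]
force: [-0.6, 0.0, -0.1]
grip_width: 0.935
grasp_force: 0.0
```

apply_moves(deltas=[[1,0,0,0,0,0,0],[1,0,0,0.03,0,0,0],[1,0,0,0.08,0,0,0],[1,0,0,0.14,0,0,0],[1,0,0,0.2,0,0,0]])

```text
time_s: 7.1
tcp_pos: [0.4754, -0.3546, 0.1987]
tcp_rot: [0.993, 0.117, -0.0, -0.0]
force: [0.4, -0.8, -0.2]
grip_width: 0.998
grasp_force: 0.0
```

apply_moves(deltas=[[1,0,0.05,0.02,0,0,0],[1,0,0.11,0.037,0,0,0],[1,0,0.17,0.037,0,0,0],[1,0,0.23,0.037,0,0,0],[1,0,0.29,0.037,0,0,0]])

```text
time_s: 7.6
tcp_pos: [0.4755, -0.1357, 0.2252]
tcp_rot: [0.993, 0.117, 0.0, 0.0]
force: [1.0, 0.3, 0.9]
grip_width: 0.999
grasp_force: 0.0
```

apply_moves(deltas=[[1,0,0.06,0,0,0,0],[1,0,0.12,0,0,0,0],[1,0,0.18,0,0,0,0],[1,0,0.24,0,0,0,0],[1,0,0.3,0,0,0,0]])

```text
time_s: 8.1
tcp_pos: [0.4755, 0.0894, 0.2251]
tcp_rot: [0.993, 0.117, 0.0, 0.0]
force: [1.2, -0.4, 0.8]
grip_width: 0.999
grasp_force: 0.0
```

apply_moves(deltas=[[1,-0.005,0.06,0,0,0,0],[1,-0.01,0.12,0,0,0,0],[1,-0.015,0.18,0,0,0,0],[1,-0.02,0.24,0,0,0,0],[1,-0.021,0.292,0,0,0,0]])

```text
time_s: 8.6
tcp_pos: [0.4592, 0.3089, 0.225]
tcp_rot: [0.993, 0.118, -0.0, -0.0]
force: [1.4, 0.2, 0.1]
grip_width: 0.995
grasp_force: 0.0
```

Run:
```python
from h import *
s=arm.get_state();print(s['tcp_pos'],s['joint_positions'].round(2))
f=grab('side');cv2.imwrite('pics/s1.png',f['color'][...,::-1])
P=pts(f);q=P[325:385,310:390].reshape(-1,3);q=q[(q[:,2]>.068)&(q[:,2]<.085)];print(len(q),cv2.minAreaRect(q[:,:2].astype(np.float32)))
```

```text
[0.45919977 0.30885726 0.22502757] [0.48 0.41 1.55 0.   1.18 1.82]
272 ((0.4759947955608368, -0.35590654611587524), (0.04870176687836647, 0.04941315948963165), 18.78360366821289)
```

View pics/s1.png

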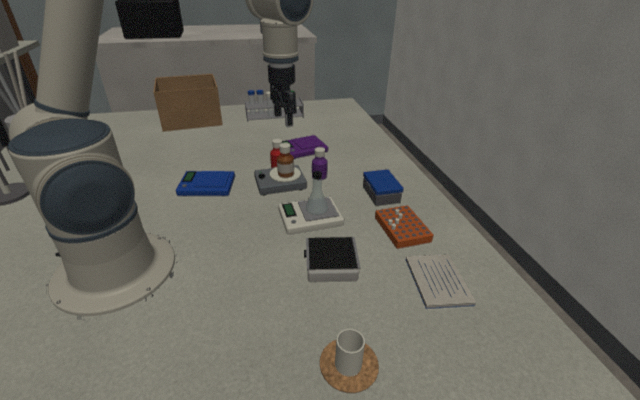

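The beaker stands upright in the middle of the cork mat, at pixel (349,352). The gripper is above the bottle at (285,110).

apply_moves(deltas=[[1,0,0,0,0,0,0],[1,0,0,-0.03,0,0,0],[1,0,0,-0.07,0,0,0],[1,0,0,-0.11,0,0,0],[1,0,0,-0.127,0,0,0]])

```text
time_s: 9.15
tcp_pos: [0.4591, 0.305, 0.1276]
tcp_rot: [0.993, 0.117, -0.002, 0.001]
force: [-0.3, 0.7, 0.4]
grip_width: 1.001
grasp_force: 0.0
```

apply_moves(deltas=[[0.8,0,0,0,0,0,0],[0.6,0,0,0,0,0,0],[0.5,0,0,0,0,0,0],[0.46,0,0,0,0,0,0],[0.42,0,0,0,0,0,0]], grip_force=40)

```text
time_s: 9.65
tcp_pos: [0.4604, 0.3069, 0.1306]
tcp_rot: [0.993, 0.117, 0.001, -0.0]
force: [0.1, 1.3, 0.4]
grip_width: 0.421
grasp_force: 0.4
```

apply_moves(deltas=[[0.38,0,0,0,0,0,0],[0.34,0,0,0,0,0,0],[0.3,0,0,0,0,0,0],[0.3,0,0,0,0,0,0],[0.3,0,0,0,0,0,0]])

```text
time_s: 10.15
tcp_pos: [0.4605, 0.3072, 0.1306]
tcp_rot: [0.993, 0.117, 0.001, -0.0]
force: [-0.9, 3.1, 7.9]
grip_width: 0.389
grasp_force: 38.9
```

apply_moves(deltas=[[0.3,0,0,0.015,0,0,0],[0.3,0,0,0.05,0,0,0],[0.3,0,0,0.1,0,0,0],[0.3,0,0,0.15,0,0,0],[0.3,0,0,0.187,0,0,0]])

```text
time_s: 10.65
tcp_pos: [0.4601, 0.3066, 0.2731]
tcp_rot: [0.993, 0.117, 0.001, -0.0]
force: [0.0, 0.6, -2.4]
grip_width: 0.387
grasp_force: 40.2
```

apply_moves(deltas=[[0.3,0.003,-0.02,0,0,0,0],[0.3,0.008,-0.065,0,0,0,0],[0.3,0.014,-0.115,0,0,0,0],[0.3,0.02,-0.165,0,0,0,0],[0.3,0.026,-0.215,0,0,0,0]])

```text
time_s: 11.15
tcp_pos: [0.4788, 0.1435, 0.2698]
tcp_rot: [0.993, 0.117, -0.0, 0.0]
force: [0.5, -0.5, -2.4]
grip_width: 0.388
grasp_force: 40.3
```

apply_moves(deltas=[[0.3,0.006,-0.05,0,0,0,0],[0.3,0.012,-0.1,0,0,0,0],[0.3,0.018,-0.15,0,0,0,0],[0.3,0.024,-0.2,0,0,0,0],[0.3,0.03,-0.25,0,0,0,0]])

```text
time_s: 11.65
tcp_pos: [0.5012, -0.044, 0.2698]
tcp_rot: [0.993, 0.117, -0.0, -0.0]
force: [0.9, 0.1, -2.6]
grip_width: 0.383
grasp_force: 40.3
```

apply_moves(deltas=[[0.3,0.007,-0.05,0,0,0,0],[0.3,0.0093,-0.0703,0,0,0,0],[0.3,0.0093,-0.0703,-0.02,0,0,0],[0.3,0.0093,-0.0703,-0.06,0,0,0],[0.3,0.0093,-0.0703,-0.1,0,0,0]])

```text
time_s: 12.15
tcp_pos: [0.5086, -0.0949, 0.1943]
tcp_rot: [0.993, 0.117, 0.0, 0.0]
force: [0.3, -0.0, -2.1]
grip_width: 0.387
grasp_force: 40.5
```

apply_moves(deltas=[[0.3,0,0,-0.03,0,0,0],[0.3,0,0,-0.055,0,0,0],[0.3,0,0,-0.07,0,0,0],[0.3,0,0,-0.0765,0,0,0],[0.3,0,0,-0.0765,0,0,0]])

```text
time_s: 12.65
tcp_pos: [0.5088, -0.0948, 0.1375]
tcp_rot: [0.993, 0.117, -0.0, -0.0]
force: [0.7, 0.8, -2.1]
grip_width: 0.382
grasp_force: 40.4
```

apply_moves(deltas=[[0.3,0,0,-0.001,0,0,0],[0.3,0,0,-0.0015,0,0,0],[0.3,0,0,-0.002,0,0,0],[0.3,0,0,-0.002,0,0,0],[0.3,0,0,-0.002,0,0,0]])

```text
time_s: 13.15
tcp_pos: [0.5091, -0.0949, 0.1363]
tcp_rot: [0.993, 0.117, 0.0, 0.0]
force: [0.4, 0.2, -1.7]
grip_width: 0.385
grasp_force: 40.4
```

Run:
```python
from h import *
f=grab('side');cv2.imwrite('pics/s2.png',cv2.resize(f['color'][150:300,250:420,::-1],None,fx=4,fy=4))
```

```text
(no output)
```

View pics/s2.png

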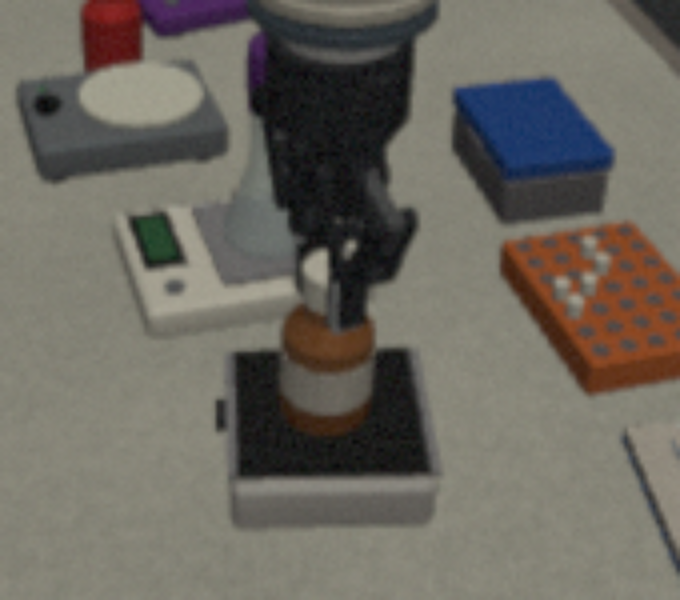

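apply_moves(deltas=[[0.3,0,0,-0.0007,0,0,0],[0.3,0,0,-0.0014,0,0,0],[0.3,0,0,-0.0014,0,0,0]])

```text
time_s: 13.5
tcp_pos: [0.5093, -0.0948, 0.1356]
tcp_rot: [0.993, 0.117, 0.0, 0.0]
force: [-2.6, 1.5, 7.1]
grip_width: 0.382
grasp_force: 41.4
```

The bottle is upright and centred over the shaker platform, with its base at crop pixel (327,415), and it has just touched down. Releasing.

apply_moves(deltas=[[0.42,0,0,0,0,0,0],[0.5,0,0,0,0,0,0],[0.7,0,0,0,0,0,0],[1,0,0,0,0,0,0],[1,0,0,0.01,0,0,0]])

```text
time_s: 14.0
tcp_pos: [0.5085, -0.0947, 0.1422]
tcp_rot: [0.993, 0.117, -0.001, -0.0]
force: [-0.9, -0.2, -0.7]
grip_width: 0.977
grasp_force: 0.0
```

apply_moves(deltas=[[1,0,0,0.03,0,0,0],[1,0,0,0.08,0,0,0],[1,0,0,0.12,0,0,0],[1,0,0,0.15,0,0,0],[1,0,0,0.15,0,0,0]])

```text
time_s: 14.5
tcp_pos: [0.5103, -0.0952, 0.2586]
tcp_rot: [0.993, 0.117, 0.002, 0.001]
force: [-0.2, -0.5, -0.6]
grip_width: 1.0
grasp_force: 0.0
```

Run:
```python
from h import *
print(arm.get_state()['tcp_pos'])
f=grab('side');P=pts(f)
for n,b,lo,hi in[('cap',(310,350,190,250),.132,.153),('body',(310,350,190,260),.06,.1)]:
    u0,u1,v0,v1=b;q=P[v0:v1,u0:u1].reshape(-1,3);q=q[(q[:,2]>lo)&(q[:,2]<hi)&(q[:,1]<0)];print(n,len(q),cv2.minEnclosingCircle(q[:,:2].astype(np.float32)),q.min(0).round(3),q.max(0).round(3))
```

```text
[ 0.51032991 -0.09524613  0.25857912]
cap 201 ((0.5091592073440552, -0.09423193335533142), 0.01804274693131447) [ 0.492 -0.112  0.133] [ 0.525 -0.077  0.153]
body 309 ((0.5084978342056274, -0.09740552306175232), 0.026919357478618622) [ 0.482 -0.122  0.06 ] [ 0.535 -0.089  0.1  ]
```

apply_moves(deltas=[[1,0.003,0.06,0,0,0,0],[1,0.006,0.12,0,0,0,0],[1,0.009,0.18,0,0,0,0],[1,0.0117,0.24,0,0,0,0],[1,0.0117,0.267,0,0,0,0]])

```text
time_s: 15.05
tcp_pos: [0.5171, 0.1085, 0.2544]
tcp_rot: [0.993, 0.118, -0.001, -0.0]
force: [-0.8, -0.7, 0.5]
grip_width: 1.002
grasp_force: 0.0
```

apply_moves(deltas=[[1,0,0,-0.02,0,0,0],[1,0,0,-0.07,0,0,0],[1,0,0,-0.12,0,0,0],[1,0,0,-0.16,0,0,0],[1,0,0,-0.1853,0,0,0]])

```text
time_s: 15.55
tcp_pos: [0.5162, 0.1053, 0.1134]
tcp_rot: [0.993, 0.117, -0.002, -0.0]
force: [0.1, -0.0, 0.4]
grip_width: 1.003
grasp_force: 0.0
```

apply_moves(deltas=[[0.8,0,0,0,0,0,0],[0.6,0,0,0,0,0,0],[0.45,0,0,0,0,0,0],[0.38,0,0,0,0,0,0],[0.34,0,0,0,0,0,0]], grip_force=30)

```text
time_s: 16.05
tcp_pos: [0.5181, 0.1054, 0.1169]
tcp_rot: [0.993, 0.117, 0.001, 0.0]
force: [-0.3, -0.1, 0.3]
grip_width: 0.337
grasp_force: 0.0
```

apply_moves(deltas=[[0.31,0,0,0,0,0,0],[0.27,0,0,0,0,0,0],[0.22,0,0,0,0,0,0],[0.2,0,0,0,0,0,0],[0.2,0,0,0,0,0,0]])

```text
time_s: 16.55
tcp_pos: [0.5181, 0.1055, 0.1165]
tcp_rot: [0.993, 0.117, 0.0, -0.0]
force: [-0.1, 0.8, 6.7]
grip_width: 0.297
grasp_force: 31.2
```

apply_moves(deltas=[[0.2,0,0,0.015,0,0,0],[0.2,0,0,0.05,0,0,0],[0.2,0,0,0.08,0,0,0],[0.2,-0.006,0.02,0.1,0,0,0],[0.2,-0.018,0.06,0.1,0,0,0]])

```text
time_s: 17.05
tcp_pos: [0.5057, 0.1499, 0.1939]
tcp_rot: [0.993, 0.116, 0.002, 0.0]
force: [0.3, 0.8, -1.5]
grip_width: 0.296
grasp_force: 30.4
```

apply_moves(deltas=[[0.2,-0.015,0.05,0,0,0,0],[0.2,-0.03,0.1,0,0,0,0],[0.2,-0.045,0.15,0,0,0,0],[0.2,-0.058,0.2,0,0,0,0],[0.2,-0.0631,0.2196,0,0,0,0]])

```text
time_s: 17.55
tcp_pos: [0.4559, 0.3178, 0.1918]
tcp_rot: [0.993, 0.118, 0.0, -0.0]
force: [-0.2, 0.2, -0.3]
grip_width: 0.294
grasp_force: 30.3
```

apply_moves(deltas=[[0.2,0,0,0,0,0,0],[0.2,0,0,-0.02,0,0,0],[0.2,0,0,-0.05,0,0,0],[0.2,0,0,-0.075,0,0,0],[0.2,0,0,-0.085,0,0,0]])

```text
time_s: 18.05
tcp_pos: [0.4567, 0.3135, 0.1262]
tcp_rot: [0.993, 0.117, -0.001, 0.001]
force: [-0.3, -0.3, -0.9]
grip_width: 0.293
grasp_force: 30.3
```

apply_moves(deltas=[[0.2,0,0,-0.002,0,0,0],[0.2,0,0,-0.004,0,0,0],[0.2,0,0,-0.004,0,0,0],[0.2,0,0,-0.004,0,0,0]])

```text
time_s: 18.45
tcp_pos: [0.4573, 0.3152, 0.1251]
tcp_rot: [0.993, 0.117, 0.0, -0.0]
force: [-0.6, -0.2, -1.1]
grip_width: 0.291
grasp_force: 30.3
```

Run:
```python
from h import *
f=grab('top');cv2.imwrite('pics/t3.png',cv2.resize(f['color'][160:270,190:320,::-1],None,fx=5,fy=5))
f=grab('side');cv2.imwrite('pics/s3.png',cv2.resize(f['color'][110:220,230:360,::-1],None,fx=5,fy=5))
```

```text
(no output)
```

View pics/s3.png

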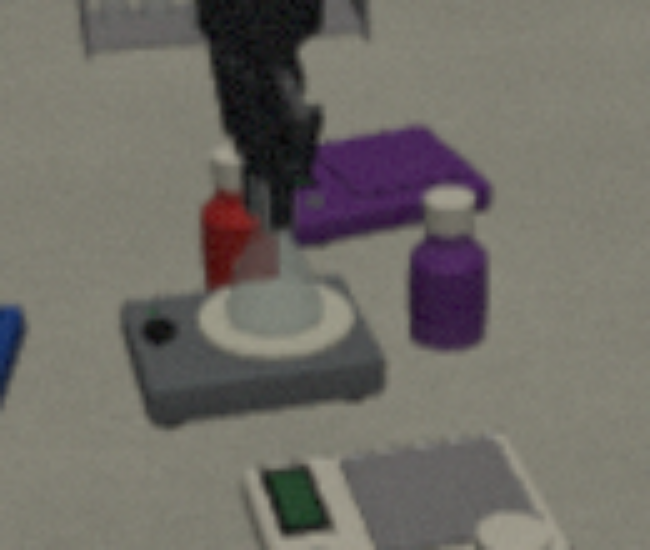

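The flask is upright over the plate centre: its base is at crop pixel (277,313) and the plate at (278,317). Lowering it the last few millimetres.

apply_moves(deltas=[[0.2,0,0,-0.001,0,0,0],[0.2,0,0,-0.002,0,0,0],[0.2,0,0,-0.003,0,0,0],[0.2,0,0,-0.003,0,0,0],[0.2,0,0,-0.003,0,0,0]])

```text
time_s: 19.05
tcp_pos: [0.4571, 0.3153, 0.1225]
tcp_rot: [0.993, 0.117, 0.0, -0.0]
force: [-1.4, 1.1, 6.5]
grip_width: 0.297
grasp_force: 31.2
```

apply_moves(deltas=[[0.2,0,0,-0.0006,0,0,0],[0.2,0,0,-0.0006,0,0,0],[0.2,0,0,-0.0006,0,0,0]])

```text
time_s: 19.35
tcp_pos: [0.4571, 0.3154, 0.1225]
tcp_rot: [0.993, 0.117, 0.0, -0.0]
force: [-3.6, -0.1, 15.0]
grip_width: 0.292
grasp_force: 32.0
```

apply_moves(deltas=[[0.35,0,0,0.0006,0,0,0],[0.45,0,0,0.0006,0,0,0],[0.7,0,0,0.0006,0,0,0],[1,0,0,0.0006,0,0,0],[1,0,0,0.01,0,0,0]])

```text
time_s: 19.85
tcp_pos: [0.4565, 0.3148, 0.1286]
tcp_rot: [0.993, 0.117, -0.001, 0.0]
force: [0.6, -0.0, 0.2]
grip_width: 0.934
grasp_force: 0.0
```

apply_moves(deltas=[[1,0,0,0.03,0,0,0],[1,0,0,0.08,0,0,0],[1,0,0,0.13,0,0,0],[1,0,-0.03,0.155,0,0,0],[1,0,-0.08,0.155,0,0,0]])

```text
time_s: 20.35
tcp_pos: [0.4583, 0.2563, 0.2487]
tcp_rot: [0.993, 0.118, 0.003, -0.001]
force: [0.5, -1.0, 0.1]
grip_width: 1.0
grasp_force: 0.0
```

apply_moves(deltas=[[1,0.0015,-0.06,0,0,0,0],[1,0.003,-0.12,0,0,0,0],[1,0.0045,-0.18,0,0,0,0],[1,0.006,-0.24,0,0,0,0],[1,0.0075,-0.3,0,0,0,0]])

```text
time_s: 20.85
tcp_pos: [0.4623, 0.0284, 0.246]
tcp_rot: [0.993, 0.117, 0.0, 0.0]
force: [1.1, 0.7, -0.3]
grip_width: 1.0
grasp_force: 0.0
```

apply_moves(deltas=[[1,0.0015,-0.06,0,0,0,0],[1,0.003,-0.12,0,0,0,0],[1,0.0045,-0.18,0,0,0,0],[1,0.006,-0.24,0,0,0,0],[1,0.0075,-0.3,0,0,0,0]])

```text
time_s: 21.35
tcp_pos: [0.4679, -0.1968, 0.246]
tcp_rot: [0.993, 0.117, 0.0, 0.0]
force: [1.3, 0.9, 0.4]
grip_width: 1.001
grasp_force: 0.0
```

apply_moves(deltas=[[1,0.003,-0.06,0,0,0,0],[1,0.006,-0.12,0,0,0,0],[1,0.01,-0.18,0,0,0,0],[1,0.0103,-0.2147,0,0,0,0],[1,0.0103,-0.2147,0,0,0,0]])

```text
time_s: 21.85
tcp_pos: [0.4757, -0.3593, 0.2456]
tcp_rot: [0.993, 0.116, 0.0, 0.001]
force: [0.3, -0.0, -0.3]
grip_width: 1.003
grasp_force: 0.0
```

Run:
```python
from h import *
print(arm.get_state()['tcp_pos'])
f=grab('side');cv2.imwrite('pics/s4.png',f['color'][...,::-1]);P=pts(f)
q=P[325:385,310:390].reshape(-1,3);q=q[(q[:,2]>.068)&(q[:,2]<.085)];print(len(q),cv2.minAreaRect(q[:,:2].astype(np.float32)))
```

```text
[ 0.47567664 -0.35934199  0.24555994]
276 ((0.4761301577091217, -0.35579243302345276), (0.0490039698779583, 0.04922155663371086), 20.425931930541992)
```

View pics/s4.png

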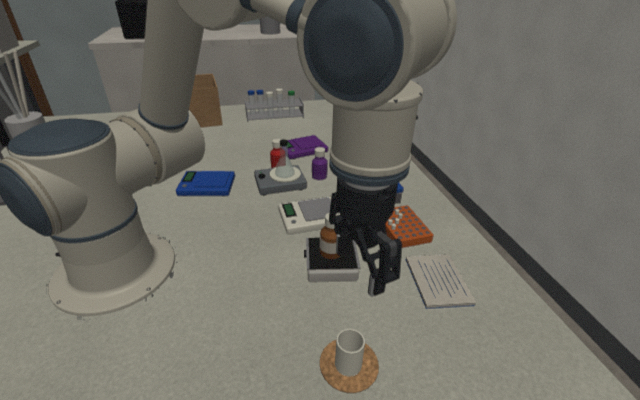

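The flask stands on the stirrer at pixel (285,170), the bottle on the shaker at (330,245), and the beaker is on the mat at (349,352). Descending on the beaker.

apply_moves(deltas=[[1,0,0,-0.03,0,0,0],[1,0,0,-0.09,0,0,0],[1,0,0,-0.15,0,0,0],[1,0,0,-0.2,0,0,0],[1,0,0,-0.23,0,0,0]])

```text
time_s: 22.4
tcp_pos: [0.4751, -0.3539, 0.0707]
tcp_rot: [0.993, 0.118, -0.001, -0.001]
force: [-0.0, -0.3, 0.6]
grip_width: 1.0
grasp_force: 0.0
```

apply_moves(deltas=[[1,0,0,-0.02,0,0,0],[1,0,0,-0.033,0,0,0],[0.8,0,0,-0.033,0,0,0],[0.7,0,0,-0.033,0,0,0],[0.64,0,0,-0.033,0,0,0]])

```text
time_s: 22.9
tcp_pos: [0.4764, -0.3562, 0.0493]
tcp_rot: [0.993, 0.117, 0.001, 0.001]
force: [0.3, 0.0, 1.3]
grip_width: 0.642
grasp_force: 0.0
```

apply_moves(deltas=[[0.6,0,0,0,0,0,0],[0.55,0,0,0,0,0,0],[0.5,0,0,0,0,0,0],[0.5,0,0,0,0,0,0],[0.5,0,0,0,0,0,0]])

```text
time_s: 23.4
tcp_pos: [0.4762, -0.356, 0.0492]
tcp_rot: [0.993, 0.117, 0.0, 0.0]
force: [-1.3, 3.4, 10.1]
grip_width: 0.589
grasp_force: 29.6
```

apply_moves(deltas=[[0.5,0,0,0.02,0,0,0],[0.5,0,0,0.07,0,0,0],[0.5,0,0,0.13,0,0,0],[0.5,0,0,0.19,0,0,0],[0.5,0,0,0.249,0,0,0]])

```text
time_s: 23.9
tcp_pos: [0.4757, -0.3557, 0.2373]
tcp_rot: [0.993, 0.117, 0.0, 0.0]
force: [0.3, -1.0, -1.3]
grip_width: 0.589
grasp_force: 31.6
```

apply_moves(deltas=[[0.5,0.002,0.02,0,0,0,0],[0.5,0.006,0.07,0,0,0,0],[0.5,0.011,0.125,0,0,0,0],[0.5,0.017,0.18,0,0,0,0],[0.5,0.0225,0.236,0,0,0,0]])

```text
time_s: 24.4
tcp_pos: [0.4924, -0.1772, 0.2347]
tcp_rot: [0.993, 0.117, -0.0, -0.0]
force: [0.8, -0.3, -0.5]
grip_width: 0.586
grasp_force: 31.6
```

apply_moves(deltas=[[0.5,0.005,0.055,0,0,0,0],[0.5,0.01,0.11,0,0,0,0],[0.5,0.015,0.165,0,0,0,0],[0.5,0.02,0.22,0,0,0,0],[0.5,0.025,0.275,0,0,0,0]])

```text
time_s: 24.9
tcp_pos: [0.511, 0.0292, 0.2348]
tcp_rot: [0.993, 0.117, -0.0, -0.0]
force: [0.9, 0.2, -0.6]
grip_width: 0.588
grasp_force: 31.6
```

apply_moves(deltas=[[0.5,0.006,0.06,0,0,0,0],[0.5,0.011,0.105,0,0,0,0],[0.5,0.011,0.105,-0.03,0,0,0],[0.5,0.011,0.105,-0.07,0,0,0],[0.5,0.011,0.105,-0.12,0,0,0]])

```text
time_s: 25.4
tcp_pos: [0.52, 0.1067, 0.1446]
tcp_rot: [0.993, 0.118, 0.001, 0.0]
force: [0.8, 0.5, -1.3]
grip_width: 0.588
grasp_force: 31.7
```

apply_moves(deltas=[[0.5,0,0,-0.04,0,0,0],[0.5,0,0,-0.07,0,0,0],[0.5,0,0,-0.082,0,0,0],[0.5,0,0,-0.082,0,0,0],[0.5,0,0,-0.082,0,0,0]])

```text
time_s: 25.9
tcp_pos: [0.5202, 0.1062, 0.0842]
tcp_rot: [0.993, 0.117, 0.0, 0.0]
force: [-0.1, -0.4, -1.0]
grip_width: 0.589
grasp_force: 31.7
```

Run:
```python
from h import *
print(arm.get_state()['tcp_pos'])
f=grab('side');cv2.imwrite('pics/s5.png',cv2.resize(f['color'][140:290,230:400,::-1],None,fx=4,fy=4))
```

```text
[0.5201801  0.10617827 0.08422544]
```

View pics/s5.png

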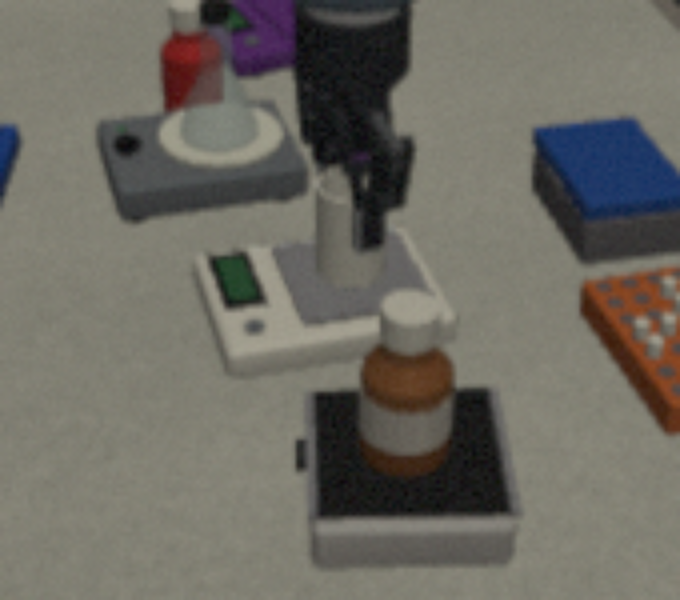

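The beaker is over the pan, with its base at crop pixel (350,270), 5 mm above the steel. The bottle and flask are standing. Setting it down.

apply_moves(deltas=[[0.5,0,0,-0.002,0,0,0],[0.5,0,0,-0.004,0,0,0],[0.5,0,0,-0.0055,0,0,0],[0.5,0,0,-0.0065,0,0,0],[0.5,0,0,-0.0065,0,0,0]])

```text
time_s: 26.45
tcp_pos: [0.52, 0.1061, 0.0792]
tcp_rot: [0.993, 0.117, 0.0, 0.0]
force: [-3.2, -0.1, 12.3]
grip_width: 0.592
grasp_force: 32.6
```

apply_moves(deltas=[[0.5,0,0,-0.0006,0,0,0],[0.5,0,0,-0.0006,0,0,0],[0.5,0,0,-0.0006,0,0,0]])

```text
time_s: 26.75
tcp_pos: [0.52, 0.1061, 0.0792]
tcp_rot: [0.993, 0.117, 0.001, 0.0]
force: [-5.7, -0.8, 21.3]
grip_width: 0.585
grasp_force: 33.3
```

apply_moves(deltas=[[0.5,0,0,0.001,0,0,0],[0.63,0,0,0.001,0,0,0],[0.75,0,0,0.001,0,0,0],[1,0,0,0.001,0,0,0],[1,0,0,0.001,0,0,0]])

```text
time_s: 27.25
tcp_pos: [0.5198, 0.1061, 0.0787]
tcp_rot: [0.993, 0.117, -0.0, -0.0]
force: [0.1, 0.5, 0.2]
grip_width: 0.998
grasp_force: 0.0
```

apply_moves(deltas=[[1,0,0,0.02,0,0,0],[1,0,0,0.07,0,0,0],[1,0,0,0.13,0,0,0],[1,0,0,0.19,0,0,0],[1,0,0,0.24,0,0,0]])

```text
time_s: 27.75
tcp_pos: [0.5198, 0.1061, 0.2613]
tcp_rot: [0.993, 0.117, 0.001, 0.0]
force: [0.9, -0.3, -0.4]
grip_width: 0.999
grasp_force: 0.0
```

apply_moves(deltas=[[1,0,-0.05,0,0,0,0],[1,0,-0.11,0,0,0,0],[1,0,-0.17,0,0,0,0],[1,0,-0.23,0,0,0,0],[1,0,-0.29,0,0,0,0]])

```text
time_s: 28.25
tcp_pos: [0.5194, -0.1132, 0.2589]
tcp_rot: [0.993, 0.117, 0.0, -0.0]
force: [1.0, 1.5, 0.3]
grip_width: 0.997
grasp_force: 0.0
```

apply_moves(deltas=[[1,0,-0.06,0,0,0,0],[1,0,-0.12,0,0,0,0],[1,0,-0.18,0,0,0,0],[1,0,-0.24,0,0,0,0],[1,0,-0.24,0,0,0,0]])

```text
time_s: 28.75
tcp_pos: [0.5195, -0.2964, 0.2584]
tcp_rot: [0.993, 0.115, 0.0, 0.001]
force: [1.6, 0.6, -0.3]
grip_width: 1.001
grasp_force: 0.0
```

Run:
```python
from h import *
f=grab('top');cv2.imwrite('pics/t6.png',cv2.resize(f['color'][80:260,180:440,::-1],None,fx=3,fy=3,interpolation=cv2.INTER_CUBIC));P=pts(f)
for n,b,lo,hi in[('flask',(215,260,185,235),.147,.165),('beaker',(295,340,170,215),.095,.115),('bottle',(370,415,170,215),.14,.16)]:
    u0,u1,v0,v1=b;q=P[v0:v1,u0:u1].reshape(-1,3);q=q[(q[:,2]>lo)&(q[:,2]<hi)];print(n,len(q),cv2.minEnclosingCircle(q[:,:2].astype(np.float32)),np.median(q[:,2]))
```

```text
flask 88 ((0.4573870897293091, 0.3138560652732849), 0.012488574720919132) 0.15578490024090308
beaker 86 ((0.5205704569816589, 0.10429807752370834), 0.02501942217350006) 0.1038034488972911
bottle 45 ((0.5144630074501038, -0.09743960201740265), 0.0146795017644763) 0.14892418091420323
```

View pics/t6.png

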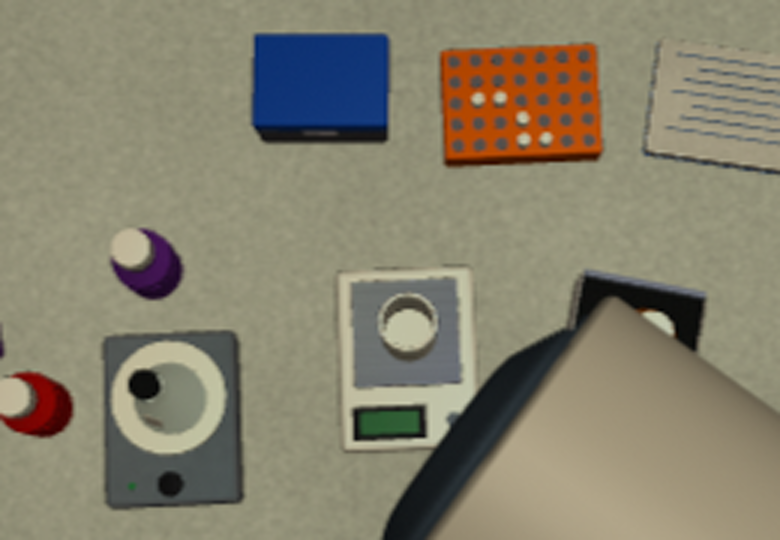

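The flask is centred on the stirrer plate (170,397), and the beaker is on the pan (408,325). The bottle's cap shows on the shaker at (655,322), partly hidden by the arm, and the side camera had already measured it as centred. The rack, tip box and notebook have not moved. Handing in.

apply_moves(deltas=[[1,0,0,0,0,0,0],[1,0,0,0,0,0,0],[1,0,0,0,0,0,0]])

```text
time_s: 29.1
tcp_pos: [0.52, -0.2903, 0.259]
tcp_rot: [0.993, 0.118, 0.0, -0.0]
force: [-0.3, 0.0, 0.1]
grip_width: 0.997
grasp_force: 0.0
```

```bash
python3 -c "
from plant import arm
print(arm.job_done())"
```

```text
the job is handed in; nothing more can be done
None
```

I handed the job in after about 29 s of robot time: the flask is on the stirrer, the beaker on the balance and the bottle on the shaker, each upright and centred in the camera checks; no verdict came back from the hand-in.

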